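# Clamp the top circuit board from the pile in the repair frame

### The arm

A 6-joint arm with a two-finger parallel gripper is mounted at the origin on the work surface. World frame = base frame: x ahead of the robot, y to its left, z up, the work surface at z = 0. Lengths are in mm, angles in rad, forces in N, time in s.
With the tool pointing down it reaches from about 275 to 750 mm from the base axis. Payload 10.2 kg.
Tool frame: the origin (TCP) lies at the centre of the arm's flange, where the gripper is bolted on; the fingertips stand 173 mm ahead of it and the grasp point (between the pads) lies 155 mm ahead of it; z points along the fingers, y is the line along which they close (so a half turn about z gives the same grasp; the last joint's range is limited). The gripper opens to 85 mm and grips with 20 to 120 N. Pads are 22 mm wide; open, the fingers measure 114 mm over their backs; the gripper's body (76 mm by 85 mm) begins 54 mm behind the grasp point. The pads swing forward as they close: fully open they stand 13 mm farther back than shut.
Start: joints at [-1.437, 0.313, 1.498, -0, 1.331, -0.223], TCP at [183.358, -491.947, 404.694] pointing down, gripper open.
Joint ranges: [-2.94, 2.94], [-0.97, 2.17], [0.19, 2.56], [-1.23, 4.37], [0.02, 3.11], [-2.88, 2.88]. Speed limits (rad/s): [2.39, 2.39, 3.01, 3.14, 3.14, 3.14].

### API

Orientations are given as a unit quaternion [w, x, y, z].
In Python, from rig import ctrl gives the robot as it stands.
- The arm moves only by the shell command python3 steer.py 'ROWS' [OPENING] [FORCE]. ROWS is a JSON list of rows, 1 to 8 of them, each of 6 numbers: dx, dy, dz in mm, then a rotation vector rx, ry, rz in rad; each row is the pose to reach, as a shift and turn from the pose commanded when the command began, along the tool's axes at that moment; what a row does not reach only later rows make up. A row lasts 1/10 s, in which the tool goes at most 50 mm and 0.15 rad, less where a joint would pass 70% of its speed; a pose out of reach is approached as far as the arm can. OPENING is the opening from 0.0 (shut) to 1.0 (fully open), set as the command begins (- or left out keeps the last). The fingers move at their own pace and stop on an object; FORCE is the grip in N (left out, the last holds). Time passes only in rows, so rows that do not move let the fingers close. It prints the time, the measured TCP pose, the force, the opening and the grip force at its end.
- ctrl.sense(): the state, without advancing time (a new reading comes with each control period).
- ctrl.capture(name): name is "scene" or "top" or "wrist"; returns the picture (420x560x3 uint8, red, green, blue); there is no depth.
- ctrl.calibration(name): a dict with "fx", "fy", "cx", "cy" (pixels), "position" and "attitude" of the camera in the world. Camera axes: x right, y down, z forward; pixel columns grow to the right and rows downward; lengths in mm; the calibration is good to about 2 mm. A picture is of the moment at which its call begins: read the wrist's pose just before it. calibration takes no time and is no camera call; for the wrist camera it gives the pose at the moment of the call.
- ctrl.finish_job(): hands the job in; it is judged then, once.
The state is a dict: "time_s": time; "joints": joint angles; "dq": joint speeds; "tau": joint torques, N m; "eef_pos": TCP position; "ee_rot": TCP orientation; "force": force on the tool from outside, world axes, zero at the start; "wrist_torque": the same for the moment, N m; "grip_width": opening from 0.0 (shut) to 1.0 (fully open); "grip_force": force on a finger pad.
Only numpy, scipy, OpenCV 4.12 (cv2) and the standard library are available. Lean on these libraries where they do the work, as an engineer would, in place of code of your own. Each camera call takes 0.05 s, during which the arm holds its last target. There are 200 camera calls.

### The job

Lift the top circuit board off the pile without dragging the two boards beneath it, and lay it flat in the repair frame, between its corner guides. Then take the stubby driver from its stand, set its blade square and fully down in the slot of the frame's turn clip before the first turn, and with it turn the clip clockwise to its stop, so that its tab lies over the board's edge; do not turn the clip with the fingers. Stand the driver back upright in its stand, and leave everything else on the bench where it is.

Things in the scene. Friction and masses are not known exactly. Their poses are not given: they have to be found in the camera images.
- top_board: Board to move: green, 130 (x) x 100 (y) x 4 mm, flat on top of the pile, across boards A and B. Origin: centre of its underside; z up. At its centre a finned aluminium heat sink, 36 mm in x, 44 in y, from 4 to 32 mm above the origin: grip it across the 36 mm (along x). Other parts on it are at most 8 mm high. In all 0.15 to 0.31 kg. May lie in the frame either way round.
- board_a: Lower board A, loose, green, 80 (x) x 120 (y) x 4 mm, 90 g, on a fixed red mat 220 x 160 x 6 mm. Origin: centre of its underside. Its inner part is under the top board; a black relay row 14 x 40 mm, 24 mm tall above the board, stands at x = -30 mm close beside the top board's end, where a sideways pull would catch it. Must stay where it lies.
- board_b: Lower board B, loose, like board A but with the relay row at x = +30 mm, at the other end of the pile. Must stay where it lies.
- frame: Fixed aluminium repair frame, base plate 160 (x) x 176 (y, -113 to +63) x 12 mm. Origin: on the bench, below the centre of the board's place; x is the board's long direction. The board lies on two black rails, tops 22 mm above the origin, between steel corner guides (tops at 34 mm) with 5 mm of play on each side. The turn clip's pivot is at x = 0, y = -83 mm.
- clip (a joint): Frame's turn clip, dark steel, upright pivot: block 46 x 34 x 16 mm (31 to 47 mm above the bench), its tab reaching 53 mm from the pivot. Value in rad: 0 = tab turned aside, growing clockwise seen from above to the stop at 1.45 = tab square over the board's edge, 5 mm above it, 20 mm in. Starts at 0 to 0.1. Stays where left (friction 0.06 N m).
- clip_slot (a point): Middle of the slot's mouth on top of the turn clip, on the pivot axis, 47 mm above the bench. x (turning with the clip) runs along the slot and points along the tab; z up. Slot 26 mm long (x), 8 mm wide (y), 12 mm deep, its upper edges chamfered 3 mm. A driver blade has about 0.19 rad of turning play in it.
- driver: Stubby driver, 150 mm long, 0.14 kg, upright in its stand, blade down. Origin: middle of the blade's lower edge; z up the driver. Blade 22 mm wide (x), 4 thick (y), 26 high; round 12 mm shank; flange of diameter 50 from 75 to 83 mm; black square handle 28 x 28 mm (sides along x and y) from 83 to 150 mm above the origin. Grip the handle from above.
- stand: Fixed driver stand: base, middle and top plate 100 (x) x 80 (y) mm on four rods, top at 95 mm. Origin: centre of its underside. A 30 mm square hole in the middle of the top plate, and one below it in the middle plate (34 to 40 mm high), take the blade and shank; the driver's flange rests on the plate, with the driver's origin 20 mm above the bench.
- spool: Bystander: solder spool, standing, diameter 60, 54 mm high, beside the stand on its +x side. Origin: centre of its underside.
- thin_screwdriver: Bystander: ordinary thin screwdriver, 170 mm long, lying on the bench on the -x side of the stand; not the driver to use.

How it is judged (in metres and radians):
On the way, in this order (a step that is already met when the one before it is completed fails the run):
1. the top board is lifted clear of the pile (its underside 45 mm up) with the two boards beneath not dragged (height (world z) of top_board above 0.045 m and contact force between top_board and board_a below 0.05 N and contact force between top_board and board_b below 0.05 N and distance of each of board_a, board_b from where it was at the start of the episode below 0.008 m), for 0.1 s.
2. the board lies flat in the frame between the guides, released (x of top_board in the frame of frame between -0.009 and 0.009 m and y of top_board in the frame of frame between -0.009 and 0.009 m and z of top_board in the frame of frame between 0.018 and 0.025 m and angle between top_board's own z axis and vertical below 0.06 rad and angle between the x axis of top_board and the x axis of frame, either way round below 0.15 rad and contact force between the fingers and top_board below 0.1 N), for 0.2 s.
3. the driver's blade is in the clip's slot, upright and on the axis, the clip not yet turned (horizontal distance between driver and clip_slot below 0.006 m and z of driver in the frame of clip_slot below -0.005 m and angle between driver's own z axis and vertical below 0.15 rad and value of joint clip below 0.3 rad), for 0.1 s.
4. the clip is turned over the board's edge with the driver in its slot (horizontal distance between driver and clip_slot below 0.006 m and z of driver in the frame of clip_slot below -0.005 m and angle between driver's own z axis and vertical below 0.15 rad and value of joint clip above 1.15 rad), for 0.1 s.
At the end, for the whole second after the job is handed in: Board flat on the frame's rails between the guides (9 mm, 0.15 rad, either way round); clip past 1.15 rad, tab over the board; driver upright in its stand (15 mm, 0.08 rad), flange on the plate; all at rest; boards A and B within 10 mm, spool and thin screwdriver within 30 mm of their starts (x of top_board in the frame of frame between -0.009 and 0.009 m and y of top_board in the frame of frame between -0.009 and 0.009 m and z of top_board in the frame of frame between 0.018 and 0.025 m and angle between top_board's own z axis and vertical below 0.06 rad and angle between the x axis of top_board and the x axis of frame, either way round below 0.15 rad and value of joint clip above 1.15 rad and horizontal distance between driver and stand below 0.015 m and angle between driver's own z axis and vertical below 0.08 rad and z of driver in the frame of stand between 0.015 and 0.025 m and linear speed of each of top_board, driver below 0.02 m/s and distance of each of board_a, board_b from where it was at the start of the episode below 0.01 m and distance of each of spool, thin_screwdriver from where it was at the start of the episode below 0.03 m); the robot touches nothing.
It fails at once if a board beneath was dragged by more than 10 mm (distance of any of board_a, board_b from where it was at the start of the episode above 0.01 m).
It fails at once if the clip was pushed with the fingers (contact force between the fingers and clip above 1 N).
It fails at once if a bystander was moved by more than 30 mm (distance of any of spool, thin_screwdriver from where it was at the start of the episode above 0.03 m).
It also fails if it takes over 72 s, if anything falls off the work surface, if the arm or the gripper's body presses on something with over 40 N, if the wrist force passes 120 N, or if a joint passes its speed limit or range.

## Working session

There is one attempt and no reset: what is moved stays moved. The work goes in short steps, Python scripts to look and compute and a shell command to move; the robot and the scene stay as the last step left them, time stands still between calls to the robot, and variables do not carry over. Pictures are saved under pics/ and viewed, at most 12 in all, crops included, and the job is handed in when it is done.

```bash
ls; mkdir -p pics; python3 - <<'E'
from rig import ctrl
import cv2,json
for n in ["scene","top","wrist"]:
    im=ctrl.capture(n); cv2.imwrite(f"pics/{n}0.png",im[:,:,::-1])
    print(n,ctrl.calibration(n))
print(ctrl.sense())
E
```

```text
pics
rig.py
steer.py
scene {'fx': 508.94725623164464, 'fy': 508.94725623164464, 'cx': 281.6560690632333, 'cy': 203.02875404967577, 'position': array([1275.18916983,  140.57738642,  638.53287538]), 'attitude': array([-0.28153869,  0.5688712 ,  0.6887255 , -0.35039794])}
top {'fx': 381.4589065030748, 'fy': 381.4589065030748, 'cx': 279.0259945499637, 'cy': 206.8526312052307, 'position': array([393.23505973, -14.43409819, 875.15999921]), 'attitude': array([-0.06169734,  0.70740712, -0.70274524,  0.0437919 ])}
wrist {'fx': 330.80397098679543, 'fy': 330.80397098679543, 'cx': 279.5505838529256, 'cy': 211.84845742789108, 'position': array([ 253.92125322, -465.28287483,  374.1399341 ]), 'attitude': array([ 0.12224815,  0.81214863, -0.56410719, -0.08516498])}
{'time_s': 0.15, 'joints': array([-1.43739723e+00,  3.13348630e-01,  1.49823772e+00,  2.47595132e-06,
        1.33099127e+00, -2.23380420e-01]), 'dq': array([ 0.00092545, -0.00118048,  0.00032655,  0.00081926, -0.00066487,
        0.00080174]), 'tau': array([ 2.09649406e-03, -4.12370074e+01, -2.59796369e+01, -1.65052074e-04,
        3.26549889e-03,  1.76958736e-05]), 'eef_pos': array([ 183.3569288 , -491.92353401,  404.26190959]), 'ee_rot': array([-4.91930482e-04,  9.84130631e-01,  1.77444806e-01,  2.33508452e-05]), 'force': array([-0.35922397, -0.80813814,  0.07051927]), 'wrist_torque': array([ 0.01982672,  0.00527539, -0.03088098]), 'grip_force': 0.0, 'grip_width': 0.9991138970934023}
```
View pics/top0.png

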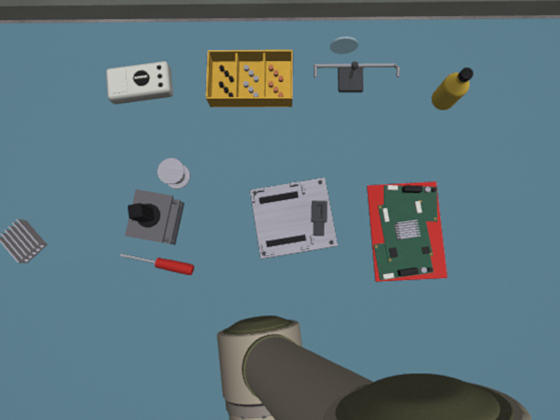

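View pics/scene0.png

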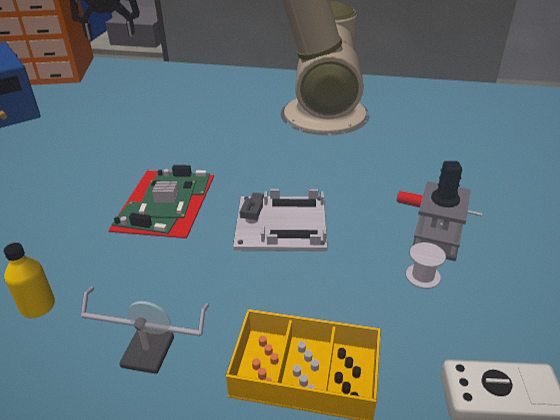

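The top view shows the pile near (407,230), with its heat sink at about the same spot. It also shows the frame near (293,218), with the clip at (319,217), and the stand near (155,215), with the driver handle at about (137,212). The scene view shows the same layout. I'll compute rough world positions from these next.

```bash
cat > h.py <<'E'
import numpy as np, cv2
from scipy.spatial.transform import Rotation as R
from rig import ctrl
def rot(q): return R.from_quat(np.roll(q,-1))
def ray(px,cal):
    p=np.atleast_2d(np.asarray(px,float))
    d=np.c_[(p[:,0]-cal['cx'])/cal['fx'],(p[:,1]-cal['cy'])/cal['fy'],np.ones(len(p))]
    return cal['position'],rot(cal['attitude']).apply(d)
def plane(px,cal,z):
    o,d=ray(px,cal); return o+d*((z-o[2])/d[:,2])[:,None]
def proj(P,cal):
    c=rot(cal['attitude']).inv().apply(np.atleast_2d(P)-cal['position'])
    return np.c_[c[:,0]/c[:,2]*cal['fx']+cal['cx'],c[:,1]/c[:,2]*cal['fy']+cal['cy']]
def target(yaw):  # tool down, closing line (tool y) along world angle yaw
    y=np.array([np.cos(yaw),np.sin(yaw),0]); z=np.array([0,0,-1.]); return R.from_matrix(np.c_[np.cross(y,z),y,z])
def delta(pos,yaw=None):
    s=ctrl.sense(); Rc=rot(s['ee_rot']); d=Rc.inv().apply(np.asarray(pos,float)-s['eef_pos'])
    if yaw is None: return d.round(1)
    best=min(((Rc.inv()*target(yaw+k*np.pi)).as_rotvec() for k in (0,1)),key=np.linalg.norm)
    return np.r_[d.round(1),best.round(4)]
def yawnow():
    s=ctrl.sense(); y=rot(s['ee_rot']).apply([0,1,0]); return np.arctan2(y[1],y[0])
E
python3 - <<'E'
from h import *
c=ctrl.calibration('top')
for n,p,z in [('sink',(408,230),56),('frame',(293,218),12),('clip',(319,213),47),('handle',(137,212),170),('standtop',(155,215),95),('spool',(172,170),54)]: print(n,plane(p,c,z).round(0))
print(yawnow(), delta([400,-290,400],0.05))
w=ctrl.calibration('wrist');s=ctrl.sense();Rc=rot(s['ee_rot'])
print('camera in tool',Rc.inv().apply(w['position']-s['eef_pos']),(Rc.inv()*rot(w['attitude'])).as_matrix().round(3))
E
```

```text
sink [[ 468. -269.   56.]]
frame [[498. -24.  12.]]
clip [[505. -80.  47.]]
handle [[488. 271. 170.]]
standtop [[492. 264.  95.]]
spool [[599. 246.  54.]]
-1.2140172900415733 [ 2.735e+02 -1.135e+02  4.400e+00 -7.000e-04 -8.000e-04 -1.264e+00]
camera in tool [75.41846727 -0.28894171 30.13890039] [[-0.    -0.956 -0.295]
 [ 1.    -0.     0.   ]
 [-0.001 -0.295  0.956]]
```

```bash
python3 -c "
from h import *
print(delta([468,-269,400],0.0))"
```

```text
[ 3.446e+02 -1.095e+02  4.400e+00 -7.000e-04 -8.000e-04 -1.214e+00]
```

```bash
python3 steer.py '[[40,-12,4,0,0,-0.15],[85,-27,4,0,0,-0.3],[130,-41,4,0,0,-0.45],[175,-55,4,0,0,-0.6],[220,-70,4,0,0,-0.75],[265,-84,4,0,0,-0.9],[310,-98,4,0,0,-1.05],[344,-109,4,0,0,-1.2]]' 1.0
python3 steer.py '[[0,0,0,0,0,0],[0,0,0,0,0,0],[0,0,0,0,0,0]]'
python3 - <<'E'
from h import *
s=ctrl.sense();print(s['eef_pos'],yawnow(),s['joints'])
im=ctrl.capture('wrist');cv2.imwrite('pics/w1.png',im[:,:,::-1])
c=ctrl.calibration('wrist');import pickle;pickle.dump(c,open('w1.pkl','wb'))
t=ctrl.capture('top');cv2.imwrite('pics/t1.png',t[:,:,::-1])
E
```

```text
time_s: 0.95
eef_pos: [469.3, -267.7, 400.5]
ee_rot: [-0.0, 0.709, 0.705, 0.0]
force: [0.1, -1.2, -0.3]
grip_width: 1.006
grip_force: 0.0
time_s: 1.25
eef_pos: [467.1, -270.3, 400.6]
ee_rot: [-0.0, 0.713, 0.701, -0.0]
force: [-0.5, 0.4, -0.1]
grip_width: 1.001
grip_force: 0.0
[ 467.08061703 -270.25439473  400.56386994] -0.016015579766707908 [-7.41727982e-01  3.48311770e-01  1.45986217e+00 -2.11283664e-04
  1.33378977e+00 -7.25662737e-01]
```

View pics/w1.png

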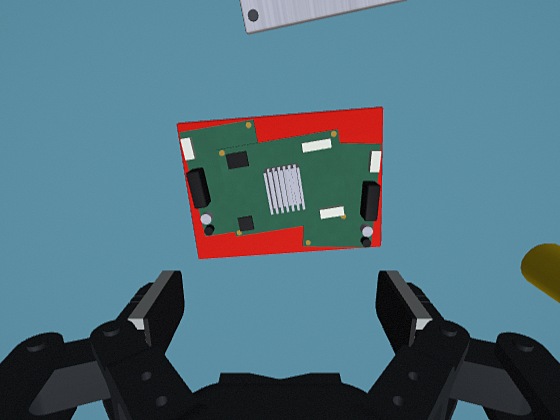

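The wrist view shows the top board with its heat sink at about (285,190). The relays are at (199,188) and (370,200), and the finger path beside the sink is clear.

```bash
python3 - <<'E'
from h import *
import pickle
im=cv2.imread('pics/w1.png');c=pickle.load(open('w1.pkl','rb'))
hsv=cv2.cvtColor(im,cv2.COLOR_BGR2HSV)
m=((hsv[:,:,1]<50)&(hsv[:,:,2]>110)).astype(np.uint8)*255
m=cv2.morphologyEx(m,cv2.MORPH_CLOSE,np.ones((7,7)))
for k in cv2.findContours(m,cv2.RETR_EXTERNAL,cv2.CHAIN_APPROX_NONE)[0]:
    if cv2.contourArea(k)>150 and 130<k[:,0,1].mean()<250:
        q=k[:,0,:]; P=plane(q,c,42)[:,:2].astype(np.float32); r=cv2.minAreaRect(P)
        print(q.mean(0),cv2.contourArea(k),r)
        if cv2.contourArea(k)>900: print(cv2.boxPoints(r))
# green edges of board: long edges
g=((hsv[:,:,0]>65)&(hsv[:,:,0]<88)&(hsv[:,:,1]>80)).astype(np.uint8)*255
rows=[]
for x in range(262,330,4): # upper edge
    col=np.where(g[100:180,x])[0]; rows.append((x,100+col[0]))
print(rows); a=plane(rows,c,14); f=np.polyfit(a[:,0],a[:,1],1); print('upper edge yaw',np.arctan(f[0]),f)
rows=[]
for x in range(240,298,4):
    col=np.where(g[190:255,x])[0]; rows.append((x,190+col[-1]))
print(rows); a=plane(rows,c,14); f2=np.polyfit(a[:,0],a[:,1],1); print('lower edge yaw',np.arctan(f2[0]),f2, 'y mid at 468', (np.polyval(f,468)+np.polyval(f2,468))/2, np.polyval(f,468)-np.polyval(f2,468))
E
```

```text
[331.87096774 212.06451613] 201.0 ((520.5868530273438, -297.6753845214844), (24.969266891479492, 10.483505249023438), 8.299356460571289)
[284.15483871 189.20645161] 1543.5 ((471.49237060546875, -272.5559387207031), (36.37919998168945, 48.589599609375), 8.735004425048828)
[[ 449.82422 -251.30528]
 [ 457.20325 -299.3313 ]
 [ 493.16052 -293.80658]
 [ 485.7815  -245.78058]]
[375.54098361 161.49180328] 192.5 ((563.3823852539062, -245.7911834716797), (20.847280502319336, 11.771590232849121), 89.04414367675781)
[316.04166667 145.04166667] 250.0 ((503.49273681640625, -228.623779296875), (28.688125610351562, 9.417661666870117), 8.460975646972656)
[187.37931034 148.48275862] 184.0 ((377.1264343261719, -229.9046173095703), (9.498261451721191, 21.390186309814453), 8.47970962524414)
[(262, np.int64(143)), (266, np.int64(142)), (270, np.int64(141)), (274, np.int64(141)), (278, np.int64(140)), (282, np.int64(139)), (286, np.int64(139)), (290, np.int64(138)), (294, np.int64(137)), (298, np.int64(137)), (302, np.int64(136)), (306, np.int64(135)), (310, np.int64(135)), (314, np.int64(134)), (318, np.int64(133)), (322, np.int64(132)), (326, np.int64(132))]
upper edge yaw 0.15006466313139252 [ 1.51201359e-01 -2.96075573e+02]
[(240, np.int64(217)), (244, np.int64(234)), (248, np.int64(233)), (252, np.int64(232)), (256, np.int64(232)), (260, np.int64(231)), (264, np.int64(231)), (268, np.int64(230)), (272, np.int64(229)), (276, np.int64(229)), (280, np.int64(228)), (284, np.int64(227)), (288, np.int64(227)), (292, np.int64(226)), (296, np.int64(226))]
lower edge yaw 0.03727729998379742 [ 3.72945764e-02 -3.42101253e+02] y mid at 468 -274.9803638435087 99.33405390415152
```

```bash
python3 -c "
from h import *
print(delta([471.8,-274.7,240],0.152))"
```

```text
[-4.200e+00  4.900e+00  1.607e+02 -1.000e-04 -0.000e+00 -1.683e-01]
```

```bash
python3 steer.py '[[-2,2,40,0,0,-0.08],[-4,5,80,0,0,-0.168],[-4.2,5,120,0,0,-0.168],[-4.2,4.9,150,0,0,-0.168],[-4.2,4.9,161,0,0,-0.168],[-4.2,4.9,161,0,0,-0.168],[-4.2,4.9,161,0,0,-0.168]]' 1.0
python3 -c "
from h import *
print(delta([471.8,-274.7,194],0.152),ctrl.sense()['force'])"
```

```text
time_s: 2.05
eef_pos: [472.6, -274.5, 241.2]
ee_rot: [0.001, 0.651, 0.759, -0.0]
force: [-1.0, 1.2, 0.5]
grip_width: 1.002
grip_force: 0.0
[ 0.00e+00 -9.00e-01  4.72e+01  1.50e-03  1.80e-03  1.30e-03] [-1.04010201  1.19478639  0.53640185]
```

```bash
python3 steer.py '[[0,-0.5,15,0,0,0],[0,-0.5,30,0,0,0],[0,-0.5,40,0,0,0],[0,-0.5,47,0,0,0],[0,-0.5,47,0,0,0],[0,-0.5,47,0,0,0]]' 1.0
python3 steer.py '[[0,0,0,0,0,0],[0,0,0,0,0,0],[0,0,0,0,0,0],[0,0,0,0,0,0],[0,0,0,0,0,0],[0,0,0,0,0,0],[0,0,0,0,0,0],[0,0,0,0,0,0]]' 0.0 50
```

```text
time_s: 2.65
eef_pos: [472.2, -274.2, 193.4]
ee_rot: [0.001, 0.651, 0.759, -0.0]
force: [0.0, 0.3, 0.7]
grip_width: 0.998
grip_force: 0.0
time_s: 3.45
eef_pos: [472.0, -274.1, 193.1]
ee_rot: [0.0, 0.651, 0.759, -0.0]
force: [-2.2, 0.8, 5.5]
grip_width: 0.408
grip_force: 51.3
```

```bash
python3 steer.py '[[0,0,-5,0,0,0],[0,0,-15,0,0,0],[0,0,-35,0,0,0],[0,0,-60,0,0,0],[0,0,-90,0,0,0],[0,0,-110,0,0,0],[0,0,-110,0,0,0],[0,0,-110,0,0,0]]'
python3 - <<'E'
from h import *
im=ctrl.capture('top');cv2.imwrite('pics/t2.png',im[:,:,::-1])
w=ctrl.capture('wrist');cv2.imwrite('pics/w2.png',w[:,:,::-1])
o=np.hstack([w[100:,:,::-1][:, 60:500],cv2.resize(im[150:310,340:480],None,fx=2,fy=2,interpolation=cv2.INTER_CUBIC)[:,:,::-1]])
cv2.imwrite('pics/c2.png',o);print(ctrl.sense()['eef_pos'],o.shape)
E
```

```text
time_s: 4.25
eef_pos: [471.8, -273.8, 302.2]
ee_rot: [-0.0, 0.651, 0.759, -0.0]
force: [-0.2, 1.0, -2.2]
grip_width: 0.413
grip_force: 50.6
[ 471.72344022 -273.82613059  301.30892925] (320, 720, 3)
```

View pics/c2.png

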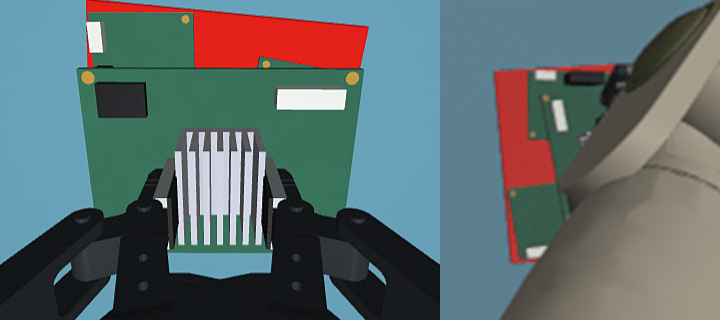

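The board is held level. Its far edge runs at row 168 of the full wrist image, with its centre at column 280. Boards A and B are still in place.

```bash
python3 - <<'E'
from h import *
c=ctrl.calibration('top')
im=cv2.imread('pics/top0.png')
hsv=cv2.cvtColor(im,cv2.COLOR_BGR2HSV)
m=((hsv[:,:,1]<60)&(hsv[:,:,2]>90)).astype(np.uint8)*255
m=cv2.morphologyEx(m,cv2.MORPH_CLOSE,np.ones((5,5)))
for k in cv2.findContours(m,cv2.RETR_EXTERNAL,cv2.CHAIN_APPROX_NONE)[0]:
    if cv2.contourArea(k)>1500 and 200<k[:,0,0].mean()<350 and 150<k[:,0,1].mean()<280:
        r=cv2.minAreaRect(plane(k[:,0],c,12)[:,:2].astype(np.float32));print(r);print(cv2.boxPoints(r))
print(delta([497,-120,430],0.1))
E
```

```text
((499.89788818359375, -23.28314208984375), (161.6903076171875, 176.87916564941406), 9.84316349029541)
[[ 405.12393    50.033928]
 [ 435.36172  -124.24146 ]
 [ 594.6719    -96.60021 ]
 [ 564.4341     77.67518 ]]
[ 1.484e+02  4.840e+01 -1.285e+02 -1.600e-03 -1.900e-03  5.390e-02]
```

```bash
python3 steer.py '[[18,6,-40,0,0,0],[45,15,-75,0,0,0],[80,26,-105,0,0,0],[115,37,-125,0,0,0],[140,46,-128,0,0,0],[148,48,-128,0,0,-0.02],[148,48,-128,0,0,-0.02],[148,48,-128,0,0,-0.02]]'
python3 - <<'E'
from h import *
import pickle
im=ctrl.capture('wrist');c=ctrl.calibration('wrist');cv2.imwrite('pics/w3.png',im[:,:,::-1]);pickle.dump(c,open('w3.pkl','wb'))
print(ctrl.sense()['eef_pos'],yawnow())
E
```

```text
time_s: 5.15
eef_pos: [496.7, -121.2, 429.6]
ee_rot: [-0.001, 0.643, 0.766, -0.0]
force: [-0.1, -0.6, -3.2]
grip_width: 0.414
grip_force: 51.6
[ 496.67531666 -121.44964806  429.77989372] 0.17270050065583192
```

View pics/w3.png

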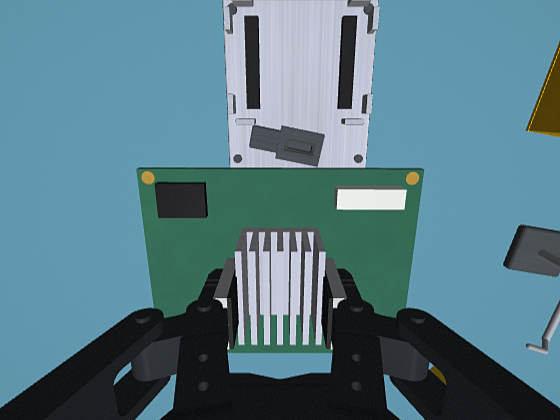

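The rails are dark bars at about (252,62) and (347,62). The corner guides stand around them, and the clip is at about (298,145) with its tab to the left.

```bash
python3 - <<'E'
from h import *
import pickle
im=cv2.imread('pics/w3.png');c=pickle.load(open('w3.pkl','rb'))
g=cv2.cvtColor(im,cv2.COLOR_BGR2GRAY)
m=((g<45)).astype(np.uint8)*255; m[120:]=0
C=[]
for k in cv2.findContours(m,cv2.RETR_EXTERNAL,cv2.CHAIN_APPROX_NONE)[0]:
    if cv2.contourArea(k)>400:
        r=cv2.minAreaRect(plane(k[:,0],c,22)[:,:2].astype(np.float32));print(r,k[:,0].min(0),k[:,0].max(0));C.append(r[0])
C=np.array(sorted(C));print(C.mean(0),np.arctan2(*(C[1]-C[0])[::-1]),np.linalg.norm(C[1]-C[0]))
# held board corners
b=plane([(138,168),(423,168)],c,ctrl.sense()['eef_pos'][2]-183+4); print('far edge',b, np.linalg.norm(b[0]-b[1]))
Rt=rot(ctrl.sense()['ee_rot']);print('edge mid in tool',Rt.inv().apply(b.mean(0)-ctrl.sense()['eef_pos']),'yaw',np.arctan2(*(b[1]-b[0])[[1,0]]))
# clip
m2=((g>=35)&(g<120)).astype(np.uint8)*255;m2[:118]=0;m2[166:]=0;m2[:,:235]=0;m2[:,335:]=0
for k in cv2.findContours(m2,cv2.RETR_EXTERNAL,cv2.CHAIN_APPROX_NONE)[0]:
    if cv2.contourArea(k)>300: print('clip',k[:,0].min(0),k[:,0].max(0),cv2.minAreaRect(plane(k[:,0],c,47)[:,:2].astype(np.float32)))
o=cv2.resize(im[0:170,215:390],None,fx=4,fy=3.5,interpolation=cv2.INTER_CUBIC);cv2.imwrite('pics/c3.png',o)
E
```

```text
((544.5072021484375, 10.487979888916016), (14.843591690063477, 88.65977478027344), 9.887249946594238) [338  16] [356 108]
((447.0177001953125, -6.490139007568359), (14.040095329284668, 88.67241668701172), 9.870040893554688) [245  16] [259 108]
[495.76245117   1.99892044] 0.17242401232175683 98.95685682322132
far edge [[424.62651759 -82.7367385  250.77989372]
 [551.69624414 -60.58315887 250.77989372]] 128.98641980810052
edge mid in tool [ 50.38885986   0.42826175 179.03430023] yaw 0.17260706646914334
clip [249 119] [324 165] ((495.3810729980469, -78.85552978515625), (34.61903762817383, 75.44152069091797), 87.9644546508789)
```

```bash
python3 -c "
from h import *
print(delta([495.5,1.4,270],0.172))"
```

```text
[ 1.211e+02  2.020e+01  1.598e+02 -1.500e-03 -7.000e-04  7.000e-04]
```

```bash
python3 steer.py '[[25,4,15,0,0,0],[60,10,45,0,0,0],[95,16,85,0,0,0],[115,19.5,120,0,0,0],[121,20.2,148,0,0,0],[121,20.2,159,0,0,0],[121,20.2,160,0,0,0],[121,20.2,160,0,0,0]]'
python3 steer.py '[[0,0,0,0,0,0],[0,0,0,0,0,0]]'
python3 -c "
from h import *
print(delta([495.5,1.4,206],0.172),ctrl.sense()['force'])"
```

```text
time_s: 6.0
eef_pos: [496.2, 1.2, 271.7]
ee_rot: [0.001, 0.644, 0.765, 0.0]
force: [-0.8, -0.1, -2.5]
grip_width: 0.408
grip_force: 51.3
time_s: 6.2
eef_pos: [495.9, 1.8, 271.8]
ee_rot: [0.001, 0.643, 0.766, 0.0]
force: [-0.4, 0.1, -1.7]
grip_width: 0.41
grip_force: 51.3
[-3.00e-01 -6.00e-01  6.58e+01  1.90e-03  9.00e-04  1.30e-03] [-0.3720794   0.10526386 -1.6757003 ]
```

```bash
python3 steer.py '[[0,-0.5,20,0,0,0],[0,-0.5,38,0,0,0],[0,-0.5,50,0,0,0],[0,-0.5,58,0,0,0],[0,-0.5,62,0,0,0],[0,-0.5,65,0,0,0],[0,-0.5,66,0,0,0],[0,-0.5,66,0,0,0]]'
python3 -c "
from h import *
print(delta([495.5,1.4,205],0.172),ctrl.sense()['force'])"
```

```text
time_s: 7.0
eef_pos: [495.3, 2.2, 205.1]
ee_rot: [0.0, 0.643, 0.766, 0.0]
force: [-0.5, -1.2, -1.4]
grip_width: 0.409
grip_force: 51.6
[-8.e-01  1.e-01  1.e-01  7.e-04  3.e-04  2.e-03] [-0.46557249 -1.18699051 -1.37860625]
```

```bash
python3 steer.py '[[0,0,1,0,0,0],[0,0,1.5,0,0,0],[0,0,1.5,0,0,0]]'
python3 steer.py '[[0,0,0,0,0,0],[0,0,0,0,0,0],[0,0,0,0,0,0],[0,0,0,0,0,0],[0,0,0,0,0,0],[0,0,0,0,0,0],[0,0,0,0,0,0],[0,0,0,0,0,0]]' 1.0
python3 steer.py '[[0,0,-15,0,0,0],[0,0,-50,0,0,0],[0,0,-100,0,0,0],[-30,0,-150,0,0,0],[-60,0,-190,0,0,0],[-80,0,-215,0,0,0],[-80,0,-225,0,0,0],[-80,0,-225,0,0,0]]'
python3 - <<'E'
from h import *
import pickle
im=ctrl.capture('wrist');c=ctrl.calibration('wrist');cv2.imwrite('pics/w4.png',im[:,:,::-1]);pickle.dump(c,open('w4.pkl','wb'))
print(ctrl.sense()['eef_pos'],yawnow())
E
```

```text
time_s: 7.3
eef_pos: [495.3, 2.2, 205.1]
ee_rot: [0.001, 0.643, 0.766, 0.0]
force: [-7.5, -0.1, 18.9]
grip_width: 0.411
grip_force: 54.2
time_s: 8.1
eef_pos: [495.2, 2.2, 203.2]
ee_rot: [0.0, 0.643, 0.766, 0.0]
force: [0.8, -0.1, 0.3]
grip_width: 1.003
grip_force: 0.0
time_s: 8.9
eef_pos: [508.9, -76.6, 428.8]
ee_rot: [0.001, 0.643, 0.766, 0.0]
force: [0.4, 0.0, -0.8]
grip_width: 1.0
grip_force: 0.0
[508.82840183 -76.08862186 427.41212983] 0.17410780956464222
```

View pics/w4.png

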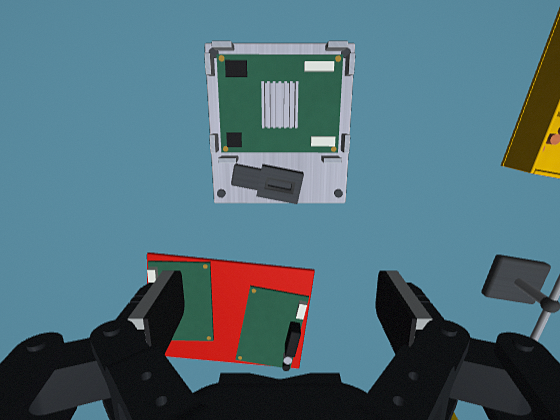

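The board lies flat in the frame between the guides. The clip slot is at about (280,185), and boards A and B look undisturbed. I'll measure the board and slot, then move on to the driver.

```bash
python3 - <<'E'
from h import *
import pickle
im=cv2.imread('pics/w4.png');c=pickle.load(open('w4.pkl','rb'))
hsv=cv2.cvtColor(im,cv2.COLOR_BGR2HSV);g=cv2.cvtColor(im,cv2.COLOR_BGR2GRAY)
m=((hsv[:,:,0]>65)&(hsv[:,:,0]<88)&(hsv[:,:,1]>80)).astype(np.uint8)*255; m[170:]=0
k=np.vstack([k for k in cv2.findContours(m,cv2.RETR_EXTERNAL,cv2.CHAIN_APPROX_NONE)[0] if cv2.contourArea(k)>300])
r=cv2.minAreaRect(plane(k[:,0],c,26)[:,:2].astype(np.float32));print('board',r)
Rf=R.from_euler('z',0.172); print('in frame',Rf.inv().apply([r[0][0]-495.7,r[0][1]-1.8,0]))
print('expected clip', Rf.apply([0,-83,0])+[495.7,1.6,47], 'px',proj(Rf.apply([0,-83,0])+[495.7,1.6,47],c))
print(g[174:198,262:304:2])
print(delta([490,268,430],0.172))
t=cv2.imread('pics/top0.png');
E
```

```text
board ((494.40411376953125, 3.618682861328125), (129.68814086914062, 98.35794067382812), 9.964214324951172)
in frame [-0.96549134  2.01364221  0.        ]
expected clip [509.90571385 -80.1752878   47.        ] px [[279.96316898 186.90997113]]
[[ 74  73  72  72  72  72  71  74  74  74  74  72  73  72  71  72  71  74
   68  66  54]
 [ 74  73  73  72  72  70  71  69  73  73  74  74  73  73  72  72  71  70
   71  72  64]
 [ 71  72  75  74  76  73  72  74  71  72  72  73  71  74  74  74  72  71
   72  70  62]
 [ 73  74  73  71  71  73  74  73  75  72  70  70  71  73  74  74  75  73
   72  71  60]
 [ 73  72  73  67  65  67  71  73  74  74  74  71  72  70  72  72  71  73
   73  74  55]
 [ 73  72  71  69  68  66  65  67  67  68  72  74  74  72  72  72  69  71
   73  74  78]
 [ 73  73  69  68  74  70  71  68  67  64  66  68  70  70  74  73  73  70
   69  67  84]
 [ 75  76  71  69  72  71  71  72  70  68  64  63  65  65  68  69  70  75
   71  69 132]
 [ 71  74  68  73  75  74  75  72  72  72  69  70  69  67  63  64  65  73
   72  70 153]
 [ 70  73  69  77  75  73  75  72  74  72  72  73  69  7
[... 647 characters left out ...]
136 174]
 [ 72  73  74  71  73  72  68  69  60  53  53  56  56  55  55  59  76  73
   70 152 174]
 [ 74  74  73  73  72  71  71  75  70  71  62  56  53  53  55  59  76  74
   72 175 173]
 [ 73  74  72  73  73  72  73  73  71  74  72  69  67  64  58  52  72  74
   65 183 173]
 [ 75  76  74  74  74  74  74  73  71  71  73  70  73  72  69  64  71  70
   61 181 172]
 [ 72  73  75  74  75  74  74  72  73  73  72  72  72  72  72  72  73  73
   58 179 172]
 [ 62  68  70  71  73  76  74  76  75  74  73  72  74  71  70  72  72  69
   54 178 171]
 [136  82  59  63  67  70  71  75  74  73  73  73  73  73  74  73  71  69
   75 176 172]]
[ 3.421e+02  4.110e+01 -2.400e+00 -7.000e-04 -7.000e-04  2.100e-03]
```

```bash
python3 steer.py '[[25,3,0,0,0,0],[65,8,-1,0,0,0],[110,13,-2,0,0,0],[155,18,-2,0,0,0],[200,24,-2,0,0,0],[245,29,-2,0,0,0],[290,35,-2,0,0,0],[325,39,-2,0,0,0]]'
python3 steer.py '[[15,2,0,0,0,0],[17,2,0,0,0,0],[17,2,0,0,0,0]]'
python3 - <<'E'
from h import *
import pickle
im=cv2.imread('pics/w4.png');c=pickle.load(open('w4.pkl','rb'));g=cv2.cvtColor(im,cv2.COLOR_BGR2GRAY)
p=[(x,180+np.argmin(g[180:194,x])) for x in range(269,291)];P=plane(p,c,35);print('slot yaw',np.arctan(np.polyfit(P[:,0],P[:,1],1)[0]))
hi=[]
for x in range(270,290):
    b=g[174:186,x].astype(float);hi.append((x,174+np.argmin(b[:9])))
print(hi);P=plane(hi,c,47);print('slot top edge yaw',np.arctan(np.polyfit(P[:,0],P[:,1],1)[0]))
im=ctrl.capture('wrist');c=ctrl.calibration('wrist');cv2.imwrite('pics/w5.png',im[:,:,::-1]);pickle.dump(c,open('w5.pkl','wb'))
print(ctrl.sense()['eef_pos'],yawnow())
s=ctrl.capture('scene')
o=np.hstack([im[:,80:480,::-1],cv2.resize(s[150:290,370:500],(390,420),interpolation=cv2.INTER_CUBIC)[:,:,::-1]]);cv2.imwrite('pics/c5.png',o)
cv2.imwrite('pics/s5.png',s[:,:,::-1])
E
```

```text
time_s: 9.75
eef_pos: [489.9, 253.5, 428.1]
ee_rot: [-0.001, 0.642, 0.767, -0.001]
force: [0.4, -0.0, 0.9]
grip_width: 1.0
grip_force: 0.0
time_s: 10.05
eef_pos: [490.1, 267.0, 429.3]
ee_rot: [-0.0, 0.643, 0.766, -0.001]
force: [0.0, -0.1, -0.1]
grip_width: 1.0
grip_force: 0.0
slot yaw -0.03211769834419738
[(270, np.int64(178)), (271, np.int64(178)), (272, np.int64(179)), (273, np.int64(179)), (274, np.int64(179)), (275, np.int64(179)), (276, np.int64(179)), (277, np.int64(180)), (278, np.int64(179)), (279, np.int64(180)), (280, np.int64(180)), (281, np.int64(180)), (282, np.int64(181)), (283, np.int64(181)), (284, np.int64(181)), (285, np.int64(181)), (286, np.int64(181)), (287, np.int64(181)), (288, np.int64(181)), (289, np.int64(182))]
slot top edge yaw -0.011810811039089038
[490.27610886 266.47920924 429.6174402 ] 0.17332069015796822
```

View pics/c5.png

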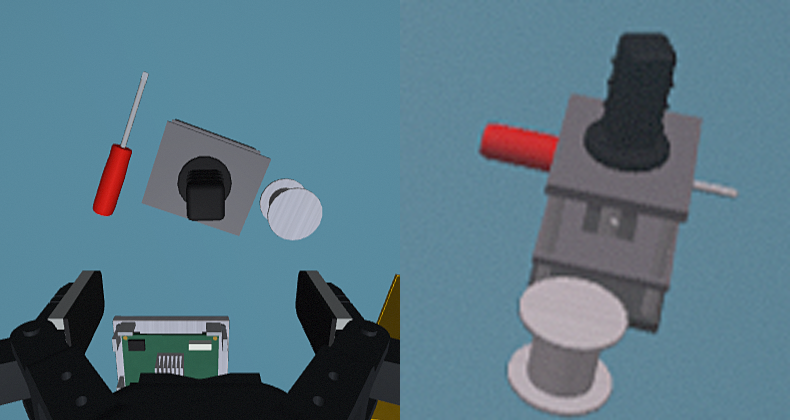

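The wrist view shows the handle top at about (285,202) in full-image coordinates and nearly square to the image. The stand is rotated, and the spool and thin screwdriver sit on either side of it. The scene crop does not show the blade direction clearly.

```bash
python3 - <<'E'
from h import *
import pickle
im=cv2.imread('pics/w5.png');c=pickle.load(open('w5.pkl','rb'));g=cv2.cvtColor(im,cv2.COLOR_BGR2GRAY)
m=((g<60)).astype(np.uint8)*255;m[255:]=0;m[:,:240]=0;m[:,330:]=0
k=max(cv2.findContours(m,cv2.RETR_EXTERNAL,cv2.CHAIN_APPROX_NONE)[0],key=cv2.contourArea)
q=k[:,0];print(q.min(0),q.max(0))
fl=q[q[:,1]<182]; (u,r)=cv2.minEnclosingCircle(plane(fl,c,103)[:,:2].astype(np.float32));print('flange',u,r)
print(g[180:226:2,262:310:2])
# stand plate corners
hs=cv2.cvtColor(im,cv2.COLOR_BGR2HSV)
m=((hs[:,:,1]<50)&(g<150)).astype(np.uint8)*255;m[265:]=0;m[:115]=0;m[:,:215]=0;m[:,340:]=0;m=cv2.morphologyEx(m,cv2.MORPH_OPEN,np.ones((5,5)))
k=max(cv2.findContours(m,cv2.RETR_EXTERNAL,cv2.CHAIN_APPROX_NONE)[0],key=cv2.contourArea)
print('stand',cv2.minAreaRect(plane(k[:,0],c,95)[:,:2].astype(np.float32)))
E
```

```text
[257 156] [311 220]
flange (491.4241638183594, 282.2276611328125) 23.803544998168945
[[ 40  37  29  29  25  11  15  13  14   9  12  14  11  16   8  13  11   7
    9  19  26  38  38  36]
 [ 39  41  31   9   7  11  13  13  13   9  14  10  11  17  11  11   7  13
    9   8  19  37  36  39]
 [ 38  38  35  12   9  18   8  11  14  12  13  11  14  16   9   6  15  16
   12  15   6  40  36  37]
 [ 38  41  28   9  17  17  19  20  19  20  18  19  18  20  19  22  23  23
   23  24  17  36  38  37]
 [ 37  40  14  18  23  26  28  25  24  25  27  27  28  26  28  30  25  29
   28  30  20  18  37  43]
 [ 40  38  12  25  31  35  35  35  35  37  33  32  34  34  37  36  32  37
   37  33  24  16  39  39]
 [ 41  42   8  21  31  37  35  35  36  36  35  36  37  36  37  37  36  37
   37  33  27  15  37  32]
 [ 39  38  13  22  33  35  36  37  37  35  37  38  35  36  36  38  36  38
   35  33  24  15  40  26]
 [ 23  39  16  22  36  39  36  33  36  35  36  35  37  36  38  38  38  35
   38  34  27  16  29 112]
 [115  34  18  21  30  38  36  39  39  38  39  36  37  39  38  37  36  36
   37  33  29  13  77 117]
 [120
[... 716 characters left out ...]
 16  31  40  42  41  40  38  39  40  40  38  39  39  39  41
   38  36  27  27 118 117]
 [119 117 118  15  31  44  43  39  42  43  39  40  39  40  40  40  41  39
   39  35  27  74 118 115]
 [127 127 127  58  25  37  34  37  36  35  34  33  34  33  34  33  33  32
   32  27   8 124 116 118]
 [126 127 126 124 113  33  35  30  56  52  55  54  53  52  51  45  77  78
   76 103 125 117 116 116]
 [125 127 126 126 127 131 131 131 128 122 120 122 120 122 120 121 121 120
  120 118 116 116 116 116]
 [125 126 126 125 126 127 126 124 128 128 124 122 120 117 117 115 118 117
  117 117 116 117 115 116]]
stand ((493.06719970703125, 280.5039367675781), (83.84248352050781, 100.00059509277344), 80.24201202392578)
```

```bash
python3 - <<'E'
from h import *
import pickle
c=pickle.load(open('w5.pkl','rb'))
print(plane([(285,203),(266,203),(304.5,203),(285,186),(285,220.5)],c,170).round(1))
# flange: leftmost/rightmost/top extents
print(plane([(257.5,184),(311,184),(284,156.5)],c,103).round(1))
print(delta([492,279,330],0.21), ctrl.sense()['joints'])
E
```

```text
[[492.  278.2 170. ]
 [478.5 275.8 170. ]
 [505.9 280.6 170. ]
 [489.8 290.5 170. ]
 [494.4 265.1 170. ]]
[[468.4 273.2 103. ]
 [516.6 281.6 103. ]
 [487.9 302.  103. ]]
[ 1.23e+01  3.90e+00  9.99e+01 -7.00e-04  3.00e-04 -3.72e-02] [ 2.87490442e-01  3.70181968e-01  1.35252360e+00 -2.83914823e-04
  1.41959700e+00  1.14770038e-01]
```

```bash
python3 steer.py '[[5,1,25,0,0,-0.02],[10,3,60,0,0,-0.037],[11.5,3.9,90,0,0,-0.037],[11.5,4,115,0,0,-0.037],[11.5,4,132,0,0,-0.037],[11.5,4,139,0,0,-0.037],[11.5,4,139,0,0,-0.037],[11.5,4,139,0,0,-0.037]]' 1.0
python3 -c "
from h import *
print(delta([492.2,277.8,290],0.21),ctrl.sense()['force'])"
```

```text
time_s: 10.95
eef_pos: [492.5, 279.0, 292.2]
ee_rot: [0.0, 0.629, 0.777, 0.001]
force: [0.3, 0.4, -0.3]
grip_width: 1.001
grip_force: 0.0
[-1.1e+00 -5.0e-01  2.2e+00  1.5e-03 -1.0e-04  3.0e-04] [ 0.31386838  0.39936068 -0.27465146]
```

```bash
python3 steer.py '[[-1,0,1,0,0,0],[-1,0,1,0,0,0],[-1,0,1,0,0,0],[-1,0,1,0,0,0],[-1,0,1,0,0,0],[-1,0,1,0,0,0],[-1,0,1,0,0,0],[-1,0,1,0,0,0]]' 0.0 80
python3 steer.py '[[0,0,0,0,0,0],[0,0,0,0,0,0]]'
python3 -c "
from h import *
s=ctrl.sense();print(s['force'],s['wrist_torque'],s['eef_pos'],yawnow())"
```

```text
time_s: 11.75
eef_pos: [492.4, 278.4, 290.6]
ee_rot: [0.0, 0.629, 0.778, 0.0]
force: [-1.5, -0.5, 5.0]
grip_width: 0.317
grip_force: 79.1
time_s: 11.95
eef_pos: [492.4, 278.4, 290.6]
ee_rot: [0.0, 0.629, 0.778, 0.0]
force: [-0.5, -0.7, 5.6]
grip_width: 0.32
grip_force: 79.1
[-0.50485867 -0.67451747  5.63934912] [-0.08514351  0.12573799 -0.01313199] [492.3783517  278.40561578 290.57026372] 0.21103577303094326
```

```bash
python3 steer.py '[[0,0,-5,0,0,0],[0,0,-20,0,0,0],[0,0,-45,0,0,0],[0,0,-75,0,0,0],[0,0,-105,0,0,0],[0,0,-125,0,0,0],[0,0,-130,0,0,0],[0,0,-130,0,0,0]]'
python3 - <<'E'
from h import *
s0=ctrl.sense();print(s0['eef_pos'],yawnow(),s0['grip_width'])
s=ctrl.capture('scene');cv2.imwrite('pics/s6.png',s[:,:,::-1]);c=ctrl.calibration('scene')
p=proj([492,278,150],c)[0].astype(int);print(p)
x0,y0=p-[60,55]
o=cv2.resize(s[max(y0,0):p[1]+55,x0:p[0]+60],None,fx=5,fy=5,interpolation=cv2.INTER_CUBIC)[:,:,::-1];cv2.imwrite('pics/c6.png',o);print(o.shape)
E
```

```text
time_s: 12.75
eef_pos: [492.3, 278.4, 419.9]
ee_rot: [-0.0, 0.629, 0.778, -0.0]
force: [0.1, 0.4, -1.3]
grip_width: 0.316
grip_force: 78.7
[492.28089872 278.35114782 419.92005537] 0.21100644586962503 0.3156697720512499
[449 173]
(550, 600, 3)
```

View pics/c6.png

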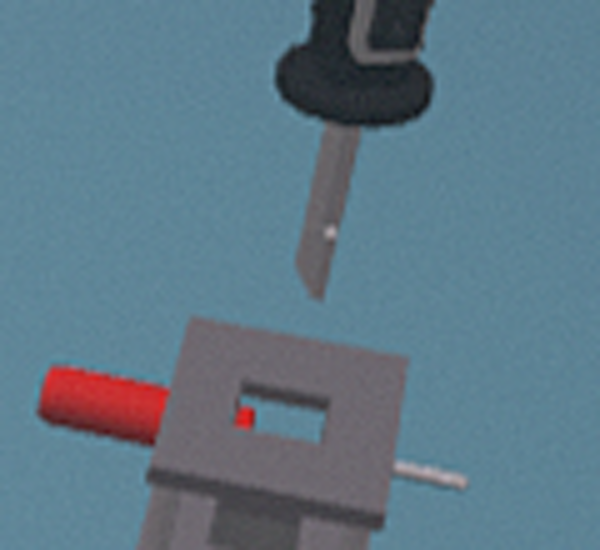

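From the scene camera the blade looks narrow, about 6 px where its broad side would be about 12. So its 22 mm width lies along the gripper's closing line, at yaw 0.21.

```bash
python3 -c "
from h import *
print(delta([509.9,-79.8,420],-0.025),delta([509.9,-79.8,358],-0.025))"
```

```text
[-3.539e+02 -5.780e+01 -8.000e-01 -1.800e-03  4.000e-04  2.360e-01] [-3.539e+02 -5.770e+01  6.120e+01 -1.800e-03  4.000e-04  2.360e-01]
```

```bash
python3 steer.py '[[-25,-4,0,0,0,0],[-65,-11,0,0,0,0.03],[-110,-18,0,0,0,0.07],[-155,-25,0,0,0,0.11],[-200,-33,0,0,0,0.15],[-245,-40,0,0,0,0.19],[-290,-47,0,0,0,0.22],[-325,-53,0,0,0,0.236]]'
python3 steer.py '[[-20,-4,10,0,0,0],[-27,-5,30,0,0,0],[-28,-5.5,50,0,0,0],[-28,-5.5,58,0,0,0],[-28,-5.5,60,0,0,0],[-28,-5.5,60,0,0,0]]'
python3 - <<'E'
from h import *
import pickle
im=ctrl.capture('wrist');c=ctrl.calibration('wrist');cv2.imwrite('pics/w7.png',im[:,:,::-1]);pickle.dump(c,open('w7.pkl','wb'))
print(ctrl.sense()['eef_pos'],yawnow(),delta([509.9,-79.8,358],-0.025))
print(proj([[509.9,-80,47],[509,-80,88]],c))
o=cv2.resize(im[130:290,200:360],(640,600),interpolation=cv2.INTER_CUBIC);cv2.imwrite('pics/c7.png',o[:,:,::-1])
E
```

```text
time_s: 13.6
eef_pos: [508.3, -52.9, 418.6]
ee_rot: [-0.001, 0.717, 0.697, -0.001]
force: [0.8, 0.4, -2.0]
grip_width: 0.32
grip_force: 78.8
time_s: 14.2
eef_pos: [502.5, -78.2, 360.2]
ee_rot: [-0.0, 0.716, 0.698, -0.0]
force: [-0.0, -1.0, -0.9]
grip_width: 0.318
grip_force: 78.8
[502.56242276 -78.1352991  360.68017939] -0.024459949009141828 [-1.5e+00  7.4e+00  2.7e+00  7.0e-04  2.0e-04  5.0e-04]
[[287.54197878 200.55350362]
 [287.68621728 214.61593091]]
```

View pics/c7.png

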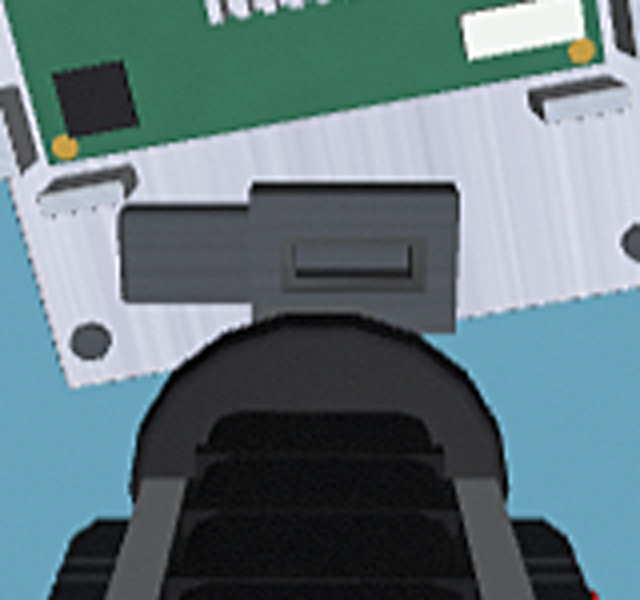

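The slot is clear at crop (354,264), which is full-image pixel (288.6,200.4). It is parallel to the image rows, so the yaw is right. The flange's far edge is at full-image row 214.

```bash
python3 - <<'E'
from h import *
import pickle
c=pickle.load(open('w7.pkl','rb'));s=ctrl.sense();Rt=rot(s['ee_rot'])
sl=plane([(288.6,200.4)],c,47)[0];print('slot',sl)
for d in (187.6,195.6):
  P=plane([(279.5,213.8),(233.5,250),(326.7,250)],c,s['eef_pos'][2]-d);print(d,Rt.inv().apply(P-s['eef_pos']).round(1))
print(delta([sl[0],sl[1],358],-0.025))
E
```

```text
slot [510.84146966 -79.88250948  47.        ]
187.6 [[ 2.590e+01 -1.000e-01  1.876e+02]
 [ 6.300e+00 -2.380e+01  1.876e+02]
 [ 6.300e+00  2.430e+01  1.876e+02]]
195.6 [[ 2.340e+01 -1.000e-01  1.956e+02]
 [ 2.800e+00 -2.500e+01  1.956e+02]
 [ 2.800e+00  2.560e+01  1.956e+02]]
[-1.5e+00  8.3e+00  2.7e+00  7.0e-04  2.0e-04  5.0e-04]
```

```bash
python3 steer.py '[[-1.5,8,3,0,0,0],[-1.5,8,10,0,0,0],[-1.5,8,22,0,0,0],[-1.5,8,30,0,0,0],[-1.5,8,35,0,0,0],[-1.5,8,36,0,0,0],[-1.5,8,36,0,0,0]]'
python3 -c "
from h import *
print(delta([510.6,-79.9,306.5],-0.025),ctrl.sense()['force'],ctrl.sense()['eef_pos'])"
```

```text
time_s: 14.95
eef_pos: [510.4, -80.1, 324.2]
ee_rot: [-0.0, 0.716, 0.698, -0.0]
force: [0.7, -0.9, -1.2]
grip_width: 0.316
grip_force: 78.9
[ 0.2  0.2 17.7 -0.  -0.  -0. ] [ 0.73915746 -0.89289813 -1.15564014] [510.35251405 -80.10718204 324.17308912]
```

```bash
python3 steer.py '[[0.2,0.2,4,0,0,0],[0.2,0.2,8,0,0,0],[0.2,0.2,11,0,0,0],[0.2,0.2,13,0,0,0],[0.2,0.2,15,0,0,0],[0.2,0.2,16,0,0,0],[0.2,0.2,16.5,0,0,0],[0.2,0.2,16.5,0,0,0]]'
python3 -c "
from h import *
print(delta([510.6,-79.9,306.5],-0.025),ctrl.sense()['force'],ctrl.sense()['wrist_torque'])"
```

```text
time_s: 15.75
eef_pos: [510.6, -79.9, 307.7]
ee_rot: [0.0, 0.716, 0.698, 0.0]
force: [0.6, -0.2, -1.2]
grip_width: 0.314
grip_force: 78.9
[-0.0e+00  0.0e+00  1.2e+00  1.0e-04  0.0e+00 -0.0e+00] [ 0.64621518 -0.24731643 -1.19842441] [-0.08747861 -0.02454404  0.04447319]
```

```bash
python3 steer.py '[[0,0,1,0,0,0],[0,0,1.6,0,0,0],[0,0,1.6,0,0,0],[0,0,1.6,0,0,0]]'
python3 -c "
from h import *
print(ctrl.sense()['joints'],yawnow())"
```

```text
time_s: 16.15
eef_pos: [510.5, -79.9, 306.1]
ee_rot: [-0.0, 0.716, 0.698, 0.0]
force: [0.3, -0.2, -1.4]
grip_width: 0.319
grip_force: 78.9
[-3.82192117e-01  3.95391914e-01  1.65595252e+00  1.11909827e-05
  1.09024448e+00 -3.57205262e-01] -0.024992028442582442
```

```bash
python3 steer.py '[[0,0,0,0,0,0.08],[0,0,0,0,0,0.18],[0,0,0,0,0,0.28],[0,0,0,0,0,0.38],[0,0,0,0,0,0.48],[0,0,0,0,0,0.58],[0,0,0,0,0,0.66],[0,0,0,0,0,0.7]]'
python3 -c "
from h import *
s=ctrl.sense();print(s['joints'],yawnow(),s['force'],s['wrist_torque'],s['eef_pos'])"
```

```text
time_s: 16.95
eef_pos: [510.6, -79.9, 306.1]
ee_rot: [0.0, 0.912, 0.409, -0.0]
force: [0.1, -0.9, -1.6]
grip_width: 0.322
grip_force: 78.8
[-3.82220200e-01  3.95394132e-01  1.65592116e+00 -1.31524488e-04
  1.09015719e+00  3.45479663e-01] -0.7276390550327627 [ 0.06155153 -0.85144188 -1.59251366] [-0.04531167 -0.02449987  0.07496883] [510.55924757 -79.90465505 306.11296885]
```

```bash
python3 steer.py '[[0,0,0,0,0,0.08],[0,0,0,0,0,0.18],[0,0,0,0,0,0.28],[0,0,0,0,0,0.38],[0,0,0,0,0,0.48],[0,0,0,0,0,0.58],[0,0,0,0,0,0.66],[0,0,0,0,0,0.7]]'
python3 -c "
from h import *
s=ctrl.sense();print(yawnow(),s['force'],s['wrist_torque'],s['eef_pos'])"
```

```text
time_s: 17.75
eef_pos: [510.5, -80.0, 306.1]
ee_rot: [0.0, 0.997, 0.072, -0.0]
force: [0.1, -0.6, -1.0]
grip_width: 0.319
grip_force: 78.9
-1.4275651824088162 [ 0.10892859 -0.58915123 -0.95944407] [-0.34639313  0.27691515  0.09198047] [510.46688016 -80.01788571 306.13899644]
```

```bash
python3 steer.py '[[0,0,0,0,0,0.03],[0,0,0,0,0,0.06],[0,0,0,0,0,0.08],[0,0,0,0,0,0.08],[0,0,0,0,0,0.08]]'
python3 -c "
from h import *
s=ctrl.sense();print(yawnow(),s['force'],s['wrist_torque'],s['eef_pos'])"
```

```text
time_s: 18.25
eef_pos: [510.5, -80.0, 306.1]
ee_rot: [0.0, 0.999, 0.033, -0.0]
force: [-1.4, -1.5, 0.2]
grip_width: 0.321
grip_force: 79.0
-1.5043409752057761 [-1.38889961 -1.48316881  0.17526042] [-0.47359018  0.42529998  0.04543875] [510.49276738 -79.96955601 306.08558705]
```

```bash
python3 steer.py '[[0,0,0,0,0,0.03],[0,0,0,0,0,0.05],[0,0,0,0,0,0.05],[0,0,0,0,0,0.05]]'
python3 -c "
from h import *
s=ctrl.sense();print(yawnow(),s['force'],s['wrist_torque'])"
```

```text
time_s: 18.65
eef_pos: [510.5, -80.0, 306.1]
ee_rot: [0.0, 1.0, 0.008, -0.0]
force: [-2.2, -2.9, -0.5]
grip_width: 0.322
grip_force: 79.0
-1.55434888868805 [-2.18947094 -2.94446213 -0.54805503] [-0.67182815  0.5072579   0.08677693]
```

```bash
python3 steer.py '[[0,0,0,0,0,-0.04],[0,0,0,0,0,-0.08],[0,0,0,0,0,-0.08],[0,0,-6,0,0,-0.08],[0,0,-20,0,0,-0.08],[0,0,-45,0,0,-0.08],[0,0,-60,0,0,-0.08],[0,0,-60,0,0,-0.08]]'
python3 - <<'E'
from h import *
import pickle
s=ctrl.sense();print(s['eef_pos'],yawnow(),s['force'],s['wrist_torque'])
im=ctrl.capture('wrist');c=ctrl.calibration('wrist');t=ctrl.capture('scene')
cv2.imwrite('pics/w8.png',im[:,:,::-1]);cv2.imwrite('pics/s8.png',t[:,:,::-1])
o=np.hstack([im[:,100:480],cv2.resize(t[110:290,190:370],(420,420),interpolation=cv2.INTER_CUBIC)]);cv2.imwrite('pics/c8.png',o[:,:,::-1])
E
```

```text
time_s: 19.45
eef_pos: [510.8, -79.8, 368.4]
ee_rot: [0.001, 0.999, 0.048, 0.002]
force: [0.2, 0.1, -1.9]
grip_width: 0.32
grip_force: 78.9
[510.7809263  -79.80580571 368.37579477] -1.475563075337946 [ 0.17361039  0.10603111 -1.88912508] [ 0.01382913 -0.01586661  0.03289365]
```

View pics/c8.png

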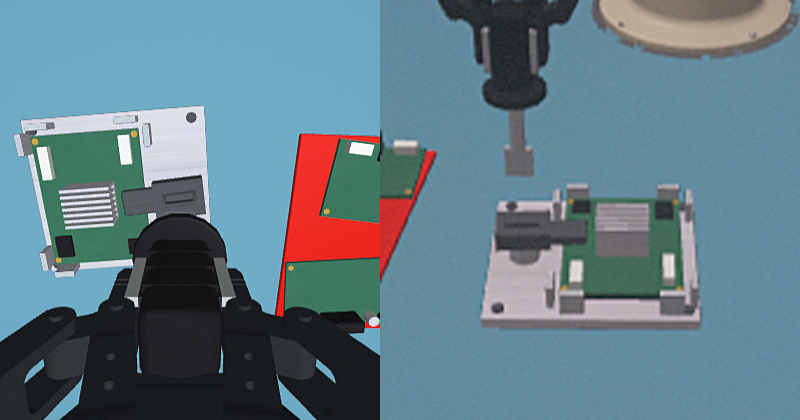

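The tab now lies square over the board's edge, and the board is still flat in the frame. The driver hangs upright from the gripper with its blade free. Next it goes back to the stand.

```bash
python3 -c "
from h import *
print(delta([492.4,278.4,420],0.21))"
```

```text
[ 1.6200e+01 -3.5830e+02 -5.4100e+01 -2.0000e-04  2.0000e-04  1.4562e+00]
```

```bash
python3 steer.py '[[0,0,-25,0,0,-0.1],[2,-20,-45,0,0,-0.24],[4,-55,-53,0,0,-0.38],[6,-100,-54,0,0,-0.52],[8,-145,-54,0,0,-0.66],[10,-190,-54,0,0,-0.8],[12,-235,-54,0,0,-0.94],[13,-270,-54,0,0,-1.05]]'
python3 steer.py '[[0,0,0,0,0,-0.1],[0,0,0,0,0,-0.24],[0,0,0,0,0,-0.38],[0,0,0,0,0,-0.52],[0,0,0,0,0,-0.6],[0,0,0,0,0,-0.635],[0,0,0,0,0,-0.635]]'
python3 -c "
from h import *
print(ctrl.sense()['eef_pos'],yawnow(),delta([492.4,278.4,420],0.21))"
```

```text
time_s: 20.35
eef_pos: [497.1, 192.5, 418.9]
ee_rot: [-0.001, 0.839, 0.545, -0.001]
force: [1.3, -0.8, -0.9]
grip_width: 0.318
grip_force: 79.1
time_s: 21.05
eef_pos: [497.7, 190.2, 418.9]
ee_rot: [-0.001, 0.629, 0.777, -0.001]
force: [0.0, 1.1, 0.0]
grip_width: 0.315
grip_force: 79.1
[497.69121925 190.16483431 418.93558775] 0.20998874148951466 [ 8.74e+01  1.32e+01 -1.10e+00 -2.00e-03 -3.00e-04 -0.00e+00]
```

```bash
python3 steer.py '[[20,3,0,0,0,0],[50,7.5,0,0,0,0],[75,11.5,0,0,0,0],[86,13,0,0,0,0],[87.3,13.2,0,0,0,0],[87.3,13.2,0,0,0,0],[87.3,13.2,0,0,0,0],[87.3,13.2,0,0,0,0]]'
python3 -c "
from h import *
print(ctrl.sense()['force'],delta([492.4,278.4,292],0.21))"
```

```text
time_s: 21.85
eef_pos: [492.6, 277.5, 420.1]
ee_rot: [0.0, 0.63, 0.777, -0.0]
force: [0.0, 0.2, -0.8]
grip_width: 0.316
grip_force: 79.1
[ 0.00258511  0.24080573 -0.80738191] [ 1.000e+00  0.000e+00  1.281e+02  0.000e+00  1.000e-04 -1.300e-03]
```

```bash
python3 steer.py '[[1,0,20,0,0,0],[1,0,45,0,0,0],[1,0,65,0,0,0],[1,0,82,0,0,0],[1,0,98,0,0,0],[1,0,112,0,0,0],[1,0,118,0,0,0],[1,0,120,0,0,0]]'
python3 steer.py '[[0,0,3,0,0,0],[0,0,6,0,0,0],[0,0,8,0,0,0],[0,0,9,0,0,0],[0,0,9,0,0,0]]'
python3 -c "
from h import *
print(ctrl.sense()['force'],ctrl.sense()['wrist_torque'],delta([492.4,278.4,290.5],0.21))"
```

```text
time_s: 22.65
eef_pos: [492.3, 278.9, 299.8]
ee_rot: [-0.0, 0.629, 0.777, -0.0]
force: [-0.9, 1.0, -0.3]
grip_width: 0.318
grip_force: 79.1
time_s: 23.15
eef_pos: [492.2, 279.2, 291.1]
ee_rot: [0.0, 0.629, 0.777, 0.0]
force: [0.1, -0.0, -1.0]
grip_width: 0.319
grip_force: 79.1
[ 0.08667264 -0.02530805 -0.9554303 ] [-0.02991795  0.04604025  0.02826456] [-0.9  0.1  0.6  0.   0.  -0. ]
```

```bash
python3 steer.py '[[0,0,0.6,0,0,0],[0,0,1,0,0,0],[0,0,1,0,0,0]]'
python3 steer.py '[[0,0,0,0,0,0],[0,0,0,0,0,0],[0,0,0,0,0,0],[0,0,0,0,0,0],[0,0,0,0,0,0],[0,0,0,0,0,0],[0,0,0,0,0,0],[0,0,0,0,0,0]]' 1.0
python3 steer.py '[[0,0,-10,0,0,0],[0,0,-35,0,0,0],[0,0,-75,0,0,0],[0,0,-110,0,0,0],[0,0,-135,0,0,0],[0,0,-140,0,0,0],[0,0,-140,0,0,0]]'
python3 - <<'E'
from h import *
im=ctrl.capture('wrist');t=ctrl.capture('scene')
cv2.imwrite('pics/w9.png',im[:,:,::-1]);cv2.imwrite('pics/s9.png',t[:,:,::-1])
o=np.hstack([im[:,100:480],cv2.resize(t[130:290,100:500],(400,160*1)),] ) if 0 else np.hstack([im[:,150:430],cv2.resize(t[100:300,100:500],(520,260)).copy() if 0 else cv2.copyMakeBorder(cv2.resize(t[100:300,100:500],(520,260)),0,160,0,0,cv2.BORDER_CONSTANT)])
cv2.imwrite('pics/c9.png',o[:,:,::-1]);print(o.shape)
# did boards A/B move? compare scene red/dark outside
a=cv2.imread('pics/t2.png');print(ctrl.sense()['eef_pos'],ctrl.sense()['force'])
E
```

```text
time_s: 23.45
eef_pos: [492.2, 279.3, 290.6]
ee_rot: [0.0, 0.629, 0.777, 0.0]
force: [-2.7, -0.5, 3.6]
grip_width: 0.316
grip_force: 79.8
time_s: 24.25
eef_pos: [492.2, 279.3, 290.1]
ee_rot: [0.0, 0.629, 0.777, 0.0]
force: [0.2, -0.1, 0.4]
grip_width: 1.003
grip_force: 0.0
time_s: 24.95
eef_pos: [492.0, 279.2, 430.6]
ee_rot: [0.0, 0.629, 0.777, 0.0]
force: [0.4, -0.7, -0.0]
grip_width: 0.997
grip_force: 0.0
(420, 800, 3)
[492.09404935 279.20009169 428.83727941] [0.43494705 0.98468701 0.05392952]
```

View pics/c9.png

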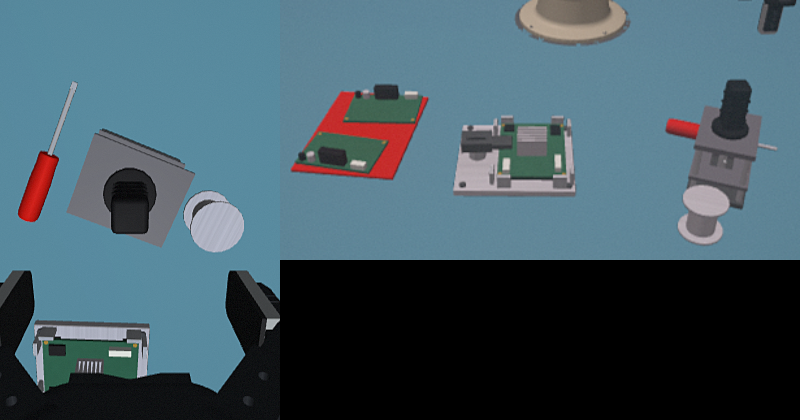

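The driver stands upright in its stand with the flange on the plate. The clip is over the board, and the lower boards and bystanders are in place, so I'm handing in.

```bash
python3 -c "
from rig import ctrl
print(ctrl.finish_job())"
```

```text
the job is handed in; nothing more can be done
None
```

I handed the job in at about 25 s with no verdict returned; the last pictures show the board flat in the frame, the clip's tab over its edge, the driver upright in its stand, and everything else in place.

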